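Shuttle the empty tub under the filling spout

TASK

Find the carriage of the twin filling station that carries the open, empty tub. With the fingers push that carriage away from you, all the way to its far stop, then let it go so that its spring brings it back and it latches against the stop pin with the tub under the spout. Do not touch or lift either tub, leave the other carriage (capped tub) where it is, and leave the things lying around undisturbed.

Things in the scene. Friction and masses are not known exactly. Their poses are not given: they have to be found in the camera images.
- station: twin-lane filling station fixed on the table, steel base plate 340 x 330 x 12 mm; origin at the centre of its underside, on the table; +x is the way the carriages are pushed (away from the robot), z up. Lane centre lines at y = +80 mm (left) and -80 mm (right). Behind the spouts a 30 mm square column at x = 110 mm, y = 0, 192 mm high. Over the lanes at x below -10 mm there are only the carriages
- left_carriage (a joint): slide of the left carriage (station's +y side), m. 0 = sprung back towards the robot (start); grows as it is pushed along station +x; 0.055 = latched on its stop pin, tub under the spout; 0.095 = far stop. Spring pushes back with 4 N at 0, 8.3 N at 0.095, plus 1.5 N damping at 0.05 m/s. Let go, it returns at about 0.2 m/s, to the pin, or to 0 if it was let go before about 0.057
- right_carriage (a joint): slide of the right carriage (station's -y side), m. 0 = sprung back towards the robot (start); grows as it is pushed along station +x; 0.055 = latched on its stop pin, tub under the spout; 0.095 = far stop. Spring pushes back with 4 N at 0, 8.3 N at 0.095, plus 1.5 N damping at 0.05 m/s. Let go, it returns at about 0.2 m/s, to the pin, or to 0 if it was let go before about 0.057
- left_push (a point): middle of the left carriage's push face, 55 mm above the table; moves with the carriage. The face is the upright end (towards station -x) of the push block: 90 mm wide, 30 to 76 mm above the table (block 80 mm long, flat top). At joint 0 it lies at station x = -160 mm, y = +80 mm. The base plate (top at 12 mm) begins at station x = -170 mm
- right_push (a point): the same on the right carriage: at joint 0 at station x = -160 mm, y = -80 mm
- left_nest (a point): centre of the left carriage's nest floor, 30 mm above the table, 138 mm ahead (station +x) of the push face; a ring of 84 mm bore and 12 mm height keeps the tub in place
- right_nest (a point): the same on the right carriage
- left_spout (a point): lower end of the left filling spout, 123 mm above the table, at station x = 30 mm, y = 80 mm; spout 24 mm across, its top at 175 mm, fed from a cross pipe at x = 85 mm, 182 mm high
- right_spout (a point): the same over the right lane, y = -80 mm
- left_pin (a joint): height of the left lane's sprung stop pin, m: 0 = down; the carriage's cam lifts it to 0.012, and it drops back to 0 behind the cam once the carriage is past about 0.056. Steel pin with a black cap (top 98 mm above the table) in an 86 mm tall bracket outside the lane, at station x = 10 mm, y = 132 mm
- right_pin (a joint): the same on the right lane, at y = -132 mm
- open_tub: open, empty white plastic tub, 89 mm across the rim, 74 mm across the foot, 50 mm high, wall 3 mm, about 50 g; loose in the nest of one of the two carriages (left or right, it varies); origin at the centre of its underside, z up
- capped_tub: the same tub with a flat lid on it, 95 mm across the lid, 54 mm high, about 90 g; loose in the nest of the other carriage; origin at the centre of its underside
- tub_stack: bystander: nested stack of three empty tubs, 91 mm across, 74 mm high, on the table beside the station's left side; origin at the centre of its underside
- lid_stack: bystander: stack of round lids, 95 mm across, 22 mm high, on the table beside the station's right side; origin at the centre of its underside
Things that resemble listed ones, but are neither listed nor needed, are in the scene too. What is shaped like the open_tub but green or pink is not meant.

How it is judged:
By the outcome, as a careful person would: the job done as asked, in the order asked, and still so for the second after the job is handed in, with the robot touching nothing.
It also fails if it takes over 34 s, if anything falls off the work surface, if the arm or the gripper's body presses on something with over 40 N, if the wrist force passes 120 N, or if a joint passes its speed limit or range.

ROBOT

A 6-joint arm with a two-finger parallel gripper is mounted at the origin on the work surface. World frame = base frame: x ahead of the robot, y to its left, z up, the work surface at z = 0. Lengths are in m, angles in rad, forces in N, time in s.
With the tool pointing down it reaches from about 0.425 to 0.95 m from the base axis. Payload 3.5 kg.
Tool frame: the origin (TCP) lies midway between the tips of the shut fingers; the grasp point (between the pads) lies 19 mm behind it (ctrl.tcp_to_grasp is the distance from the TCP to the grasp point, in m); z points along the fingers, x is the direction in which the jaws open and shut, and the axes are right-handed (so a half turn about z gives the same grasp; the last joint's range is limited). The gripper opens to 85 mm and grips with 20 to 120 N. Pads are 22 mm wide; open, the fingers measure 114 mm over their backs; the gripper's body (76 mm by 85 mm) begins 54 mm behind the grasp point. The pads swing forward as they close: fully open they stand 13 mm farther back than shut.
Start: joints at [-0.15, 0.286, 1.577, -0, 1.279, -0.15], TCP at [0.675, 0, 0.231] pointing down, gripper open.
Joint ranges: [-2.77, 2.77], [-0.9, 2.22], [0.21, 2.48], [-1.53, 4.67], [0.24, 2.81], [-2.84, 2.84]. Speed limits (rad/s): [2.79, 2.79, 3.14, 3.14, 3.14, 3.14].

INTERFACE

Orientations are given as a unit quaternion [x, y, z, w].
In Python, from plant import ctrl, cams, workorder, spotter gives the robot as it stands. The module is installed in compiled form; this text tells all that it offers.
- The arm moves only by the tool send_rows, never from a script. Its argument "motion" is one flat list of numbers, 5 for each row, row after row: the shift along the tool's x, y, z in cm, then the turn about the tool's z in rad, then the finger opening in cm, from 0 to 8.54. In form: [tx, ty, tz, spin, gripper, tx, ty, tz, spin, gripper, ...]. A call has 1 to 12 rows; each row shifts and turns the pose as measured when the row begins, along the tool's axes as they then stand; what a row does not reach is not made up. A row lasts 1/10 s, in which the tool goes at most 50 mm and 8.59 degrees, less where a joint would pass 70% of its speed; a pose out of reach is approached as far as the arm can. A call is refused whole if a number of a shift passes 5 or a number of a turn 0.15, either way. A call with a gripper value outside its range is refused whole. The fingers move at their own pace and stop on an object; "grip_force" is the grip in N (left out, the last holds). Time passes only in rows, so rows that do not move let the fingers close. It gives the time, the measured TCP pose, the force and the opening at its end, in the units of the state.
- ctrl.get_state(): the state, without advancing time (a new reading comes with each control period).
- cams.read_camera(name): name is "scene" or "side" or "wrist"; returns (picture, depth): 400x640x3 uint8, red, green, blue; 400x640 float32, m along the optical axis (not along the pixel's ray), 0 where there is no reading.
- cams.camera_params(name): a dict with "fx", "fy", "cx", "cy" (pixels), "xyz" and "attitude" of the camera in the world; the wrist camera has in their place "mount" (4x4, takes a point from camera to tool coordinates, whose origin is the TCP and whose axes are the tool frame's). Camera axes: x right, y down, z forward; pixel columns grow to the right and rows downward; lengths in m; the calibration is good to about 2 mm. The wrist camera is an equidistant fisheye: a pixel r from the principal point sees the ray r / f radians off the axis. A picture is of the moment at which its call begins: read the wrist's pose just before it. camera_params takes no time and is no camera call.
- workorder.sign_off(): hands the job in, once; it reports no verdict.
Trained networks look in the newest picture that a camera, given by its name, has taken for a name from the list of things; names that differ only in an ending like _2 or _b are one class to them, and where a whole thing is asked for, a point or a joint stands for the part that bears it (a point fixed in the world has none). Each returns a list of dicts, best first, with "conf" (0 to 1); they miss things now and then, are a little off and sometimes report something else, mostly with a low value. They report only what shows in the picture. A call takes as long as a camera call. They do not tell look-alikes from the thing itself.
- spotter.trace(target, camera): "mask" (400x640 bool, what is visible of it) and "bbox" ([left, top, width, height] in pixels, round what is visible of it).
The state is a dict: "time": time; "qpos": joint angles; "dq": joint speeds; "joint_efforts": joint torques, N m; "eef_pos": TCP position; "tcp_rot": TCP orientation; "contact_force": force on the tool from outside, world axes, zero at the start; "wrist_torque": the same for the moment, N m; "opening": opening from 0.0 (shut) to 1.0 (fully open).
Only numpy, scipy, OpenCV 4.12 (cv2) and the standard library are available. Lean on these libraries where they do the work, as an engineer would, in place of code of your own. Each camera call takes 0.05 s, during which the arm holds its last target.

## Working session

There is one attempt and no reset: what is moved stays moved. The work goes in short steps, Python scripts to look and compute and a tool call to move; the robot and the scene stay as the last step left them, time stands still between calls to the robot, and variables do not carry over. Pictures are saved under pics/ and viewed, and the job is handed in when it is done.

Besides the shell and the picture viewer there is one more tool, called after "Call:" as name(argument=value, ...) on one line, values as JSON. send_rows: Moves the arm, as the interface text tells. Its arguments: {"type":"object","properties":{"motion":{"type":"array","items":{"type":"number"}},"grip_force":{"type":"number"}},"required":["motion"]}

```bash
mkdir -p pics; cat > h.py <<'E'
import numpy as np, cv2
from plant import ctrl, cams, workorder, spotter
from scipy.spatial.transform import Rotation as R
def save(n,p): cv2.imwrite('pics/'+n,cv2.cvtColor(p,cv2.COLOR_RGB2BGR))
E
python3 - <<'E'
from h import *
s=ctrl.get_state(); print(s)
for c in ['scene','side']:
    p,d=cams.read_camera(c); save(c+'1.png',p); np.save(c+'_d.npy',d); np.save(c+'_p.npy',p); print(cams.camera_params(c))
print(cams.camera_params('wrist'))
p,d=cams.read_camera('wrist'); save('wrist1.png',p)
E
```

```text
{'time': 0.0, 'qpos': array([-1.50016171e-01,  2.87193598e-01,  1.57818666e+00, -2.69426939e-05,
        1.27860194e+00, -1.50032501e-01]), 'dq': array([ 0.00131969, -0.0011596 ,  0.00065986,  0.00038489, -0.00016335,
        0.00075113]), 'joint_efforts': array([-1.79628755e-04, -4.05981302e+01, -2.92628127e+01, -1.54224781e-04,
        5.81841552e-03,  3.74769741e-06]), 'eef_pos': array([6.74337197e-01, 1.12355815e-04, 2.29923327e-01]), 'tcp_rot': array([ 9.99999286e-01,  1.20606862e-05, -1.18327857e-03, -1.65822315e-04]), 'contact_force': array([ 0.95861834, -0.43089604,  0.41545134]), 'wrist_torque': array([-0.01719203, -0.02693383, -0.06729845]), 'opening': 0.9993581339600176}
{'fx': 489.64049176328183, 'fy': 489.64049176328183, 'cx': 318.8279881963442, 'cy': 207.6566159821866, 'xyz': array([1.82572741, 0.09010984, 1.02390124]), 'attitude': array([ 0.60960529,  0.65340036, -0.3303202 , -0.30387157])}
{'fx': 464.4145824209015, 'fy': 464.4145824209015, 'cx': 322.7075305428158, 'cy': 202.78713449031488, 'xyz': array([-0.07847274, -1.0856261 ,  0.83904498]), 'attitude': array([ 0.83617802, -0.22794418,  0.1351788 , -0.4801817 ])}
{'fx': 309.70691628693146, 'fy': 309.70691628693146, 'cx': 321.43147078755453, 'cy': 198.12765484470623, 'mount': array([[ 9.99999785e-01,  4.32485431e-04,  4.91955898e-04,
         4.25335472e-04],
       [-5.44646177e-04,  9.66231294e-01,  2.57675746e-01,
        -6.51319523e-02],
       [-3.63902178e-04, -2.57675958e-01,  9.66231322e-01,
        -1.41724872e-01],
       [ 0.00000000e+00,  0.00000000e+00,  0.00000000e+00,
         1.00000000e+00]])}
```

View pics/scene1.png

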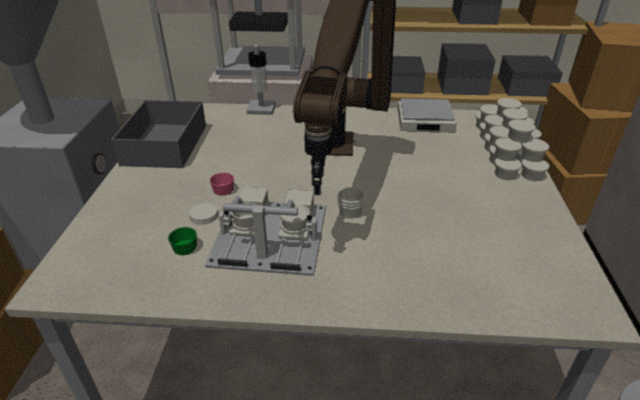

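View pics/side1.png

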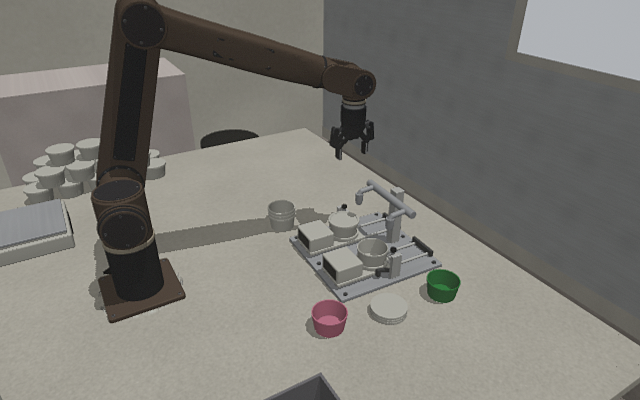

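View pics/wrist1.png

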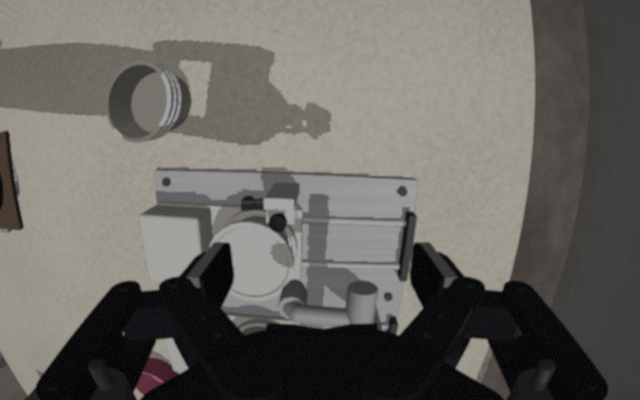

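```bash
cat >> h.py <<'E'
def cloud(d,c):
    P=cams.camera_params(c); v,u=np.indices(d.shape)
    X=np.stack([(u-P['cx'])/P['fx']*d,(v-P['cy'])/P['fy']*d,d],-1)
    W=X@R.from_quat(P['attitude']).as_matrix().T+P['xyz']
    W[d<=0]=np.nan
    return W
E
python3 - <<'E'
from h import *
out=[]
for c,(x0,y0,x1,y1) in {'scene':(180,150,380,290),'side':(260,170,470,340)}.items():
    p=np.load(c+'_p.npy'); W=cloud(np.load(c+'_d.npy'),c)
    save(c+'_z.png',cv2.resize(p[y0:y1,x0:x1],None,fx=3.8 if c=='scene' else 3.4,fy=3.8 if c=='scene' else 3.4,interpolation=2))
    M=np.zeros(p.shape[:2],bool); M[y0:y1,x0:x1]=1
    for nm in ['station','left_carriage','right_carriage','open_tub','capped_tub']:
        r=spotter.trace(nm,c)
        for q in r[:3]:
            w=W[q['mask']]; print(c,nm,round(q['conf'],2),q['bbox'],np.nanmedian(w,0).round(3))
    for lo,hi in [(.009,.015),(.073,.079)]:
        m=M&(W[...,2]>lo)&(W[...,2]<hi)
        w=W[m]; print(c,lo,len(w), np.percentile(w[:,0],[1,50,99]).round(3),np.percentile(w[:,1],[1,50,99]).round(3))
        print(cv2.minAreaRect((w[:,:2]*1000).astype(np.float32)))
    np.save(c+'_W.npy',W)
E
```

```text
scene station 0.98 [207.3, 187.5, 118.4, 86.0] [ 0.688 -0.158  0.018]
scene left_carriage 0.93 [276.8, 188.3, 36.2, 52.0] [ 0.518 -0.076  0.075]
scene left_carriage 0.53 [207.7, 186.4, 118.8, 89.7] [ 0.69  -0.16   0.018]
scene left_carriage 0.23 [307.6, 215.6, 4.0, 6.6] [ 0.636 -0.032  0.095]
scene right_carriage 0.88 [229.5, 188.9, 39.5, 47.7] [ 0.515 -0.238  0.074]
scene open_tub 0.82 [232.5, 199.6, 21.2, 28.6] [ 0.622 -0.25   0.055]
scene open_tub 0.77 [167.9, 229.4, 27.7, 28.3] [ 0.68  -0.426  0.029]
scene open_tub 0.7 [206.4, 172.1, 26.4, 21.4] [ 0.363 -0.377  0.031]
scene capped_tub 0.86 [278.1, 201.8, 31.9, 28.3] [ 0.625 -0.073  0.081]
scene 0.009 2921 [0.084 0.687 0.789] [-0.435 -0.152  0.088]
((445.5303649902344, -182.86444091796875), (725.4417724609375, 750.2568969726562), 4.61708402633667)
scene 0.073 790 [0.433 0.507 0.74 ] [-0.308 -0.121  0.13 ]
((589.28515625, -90.1595458984375), (299.13836669921875, 466.12225341796875), 3.851994514465332)
side station 0.56 [287.6, 178.4, 152.3, 122.5] [ 0.598 -0.223  0.028]
side left_carriage 0.71 [292.6, 219.3, 72.4, 36.7] [ 0.501 -0.115  0.054]
side left_carriage 0.33 [268.3, 199.9, 28.9, 32.6] [0.469 0.074 0.049]
side right_carriage 0.7 [324.4, 249.0, 64.9, 38.7] [ 0.49  -0.272  0.061]
side open_tub 0.88 [425.3, 268.7, 35.5, 34.3] [ 0.699 -0.42   0.028]
side open_tub 0.59 [356.2, 237.1, 32.3, 29.2] [ 0.596 -0.235  0.06 ]
side open_tub 0.56 [310.6, 302.7, 36.7, 35.9] [ 0.372 -0.366  0.027]
side capped_tub 0.76 [329.9, 210.7, 29.4, 25.7] [ 0.587 -0.098  0.08 ]
side capped_tub 0.73 [288.9, 177.6, 152.4, 124.7] [ 0.591 -0.224  0.028]
side 0.009 2944 [0.353 0.629 0.778] [-0.452 -0.277  0.058]
((585.4192504882812, -205.44912719726562), (516.603271484375, 427.4107971191406), 77.4803237915039)
side 0.073 1237 [0.45  0.501 0.642] [-0.316 -0.208  0.113]
((585.6310424804688, -90.51083374023438), (292.0146484375, 464.7117919921875), 3.2667646408081055)
```

View pics/scene_z.png

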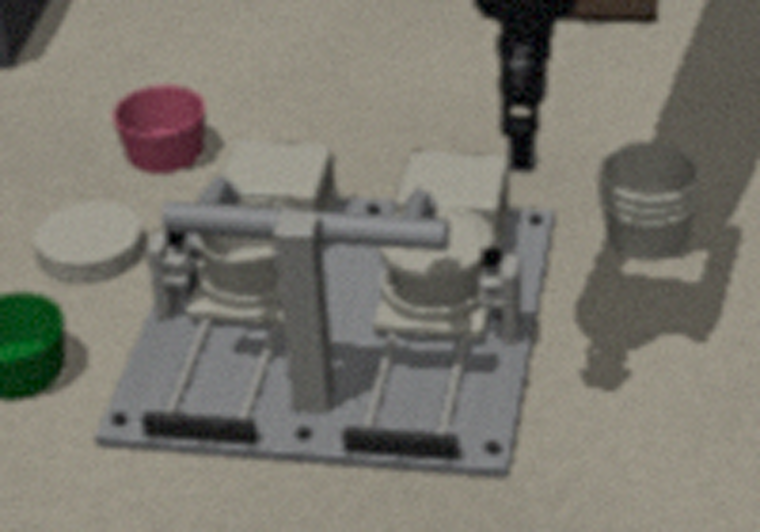

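View pics/side_z.png

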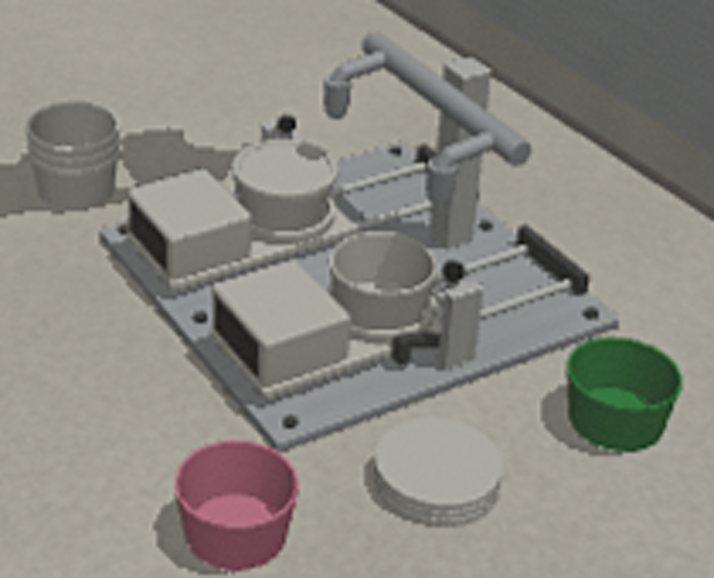

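```bash
python3 - <<'E'
from h import *
# block tops
for c in ['scene','side']:
    W=np.load(c+'_W.npy')
    for nm,(cy) in {'L':-0.076,'R':-0.238}.items():
        pass
    m=(W[...,2]>.066)&(W[...,2]<.086)&(W[...,0]>.40)&(W[...,0]<.57)&(W[...,1]>-.34)&(W[...,1]<0.0)
    n,l,st,_=cv2.connectedComponentsWithStats(m.astype(np.uint8))
    for i in range(1,n):
        if st[i,4]<60: continue
        w=W[l==i]; (a,b),sz,an=cv2.minAreaRect((w[:,:2]*1000).astype(np.float32))
        print(c,st[i],np.round([a,b],1),np.round(sz,1),round(an,2),w.mean(0).round(3), np.percentile(w,[2,98],axis=0).round(3).tolist())
    # base plate largest component
    m=(W[...,2]>.006)&(W[...,2]<.020)&(W[...,0]>.38)&(W[...,0]<.85)&(W[...,1]>-.36)&(W[...,1]<0.05)
    n,l,st,_=cv2.connectedComponentsWithStats(m.astype(np.uint8))
    for i in range(1,n):
        if st[i,4]<100: continue
        w=W[l==i]; (a,b),sz,an=cv2.minAreaRect((w[:,:2]*1000).astype(np.float32))
        print(' plate',c,st[i],np.round([a,b],1),np.round(sz,1),round(an,2))
E
```

```text
scene [238 187  29  18 410] [ 502.5 -239.8] [ 89.8 103.9] 87.28 [ 0.5   -0.235  0.076] [[0.456, -0.279, 0.069], [0.549, -0.196, 0.082]]
scene [284 190  29  19 405] [512.1 -80.7] [ 90.5 114.3] 86.51 [ 0.507 -0.076  0.077] [[0.462, -0.123, 0.068], [0.568, -0.036, 0.085]]
 plate scene [ 205  204  121   72 3594] [ 616.2 -165.4] [332.8 349.2] 87.34
side [328 215  15  16 108] [558.6 -83.3] [22.1 74.2] 0.06 [ 0.56  -0.09   0.079] [[0.549, -0.119, 0.067], [0.569, -0.052, 0.085]]
side [297 220  37  23 519] [497.7 -80.1] [96.1 80.8] 87.12 [ 0.494 -0.086  0.075] [[0.458, -0.126, 0.067], [0.535, -0.038, 0.079]]
side [357 242  18  18  90] [ 557.2 -242.9] [24.8 79. ] 0.12 [ 0.555 -0.253  0.074] [[0.545, -0.282, 0.066], [0.569, -0.209, 0.081]]
side [322 246  41  28 685] [ 490.1 -240.9] [92.5 82.1] 88.42 [ 0.488 -0.246  0.075] [[0.45, -0.286, 0.067], [0.529, -0.199, 0.079]]
 plate side [ 289  212  153   90 3152] [ 614.  -166.2] [335.9 343.2] 87.69
 plate side [331 240  30  15 116] [ 582.4 -122.2] [72.2 79.7] 47.44
```

The side picture shows the open tub at about (372,250), on the right carriage nearer the camera. The capped tub is on the left carriage at (343,224). The station sits at about (0.615, -0.166) with yaw -2.6°, and the right push face is at about (0.450, -0.239).

I'll shut the fingers, then back off and move to a point behind the right carriage.

Call:
send_rows(motion=[-4,0,0,0,0,-4,0,0,0,0,-4,0,0,0,0,-4,0,0,0,0,-4,0,0,0,0,-4,0,0,0,0,-2,2,0,0,0,0,4,0,0,0,0,4,0,0,0,0,4,0,0,0,0,4,0,0,0,0,4,0,0.045,0])

```text
time: 1.85
eef_pos: [0.406, -0.2226, 0.2306]
tcp_rot: [1.0, -0.018, 0.003, 0.001]
contact_force: [0.9, 0.4, 0.0]
opening: 0.001
```

Call:
send_rows(motion=[0,1.5,0,0.008,0,0,0,4,0,0,0,0,4,0,0,0,0,4,0,0,0,0,3,0,0,0,0,2,0,0,0,0,0,0,0])

```text
time: 2.55
eef_pos: [0.4087, -0.244, 0.0595]
tcp_rot: [1.0, -0.025, 0.007, 0.004]
contact_force: [0.9, -0.3, 0.6]
opening: 0.001
```

```bash
python3 - <<'E'
from h import *
p,d=cams.read_camera('side'); save('side2.png',cv2.resize(p[130:330,230:470],None,fx=3,fy=3,interpolation=2))
p,d=cams.read_camera('wrist'); save('wrist2.png',p)
s=ctrl.get_state(); print(s['eef_pos'],s['tcp_rot'],s['contact_force'])
E
```

```text
[ 0.41056582 -0.24585167  0.06262914] [ 0.99962574 -0.02511364  0.00904641  0.00598737] [ 0.18963039 -0.82541746 -0.01860437]
```

View pics/side2.png

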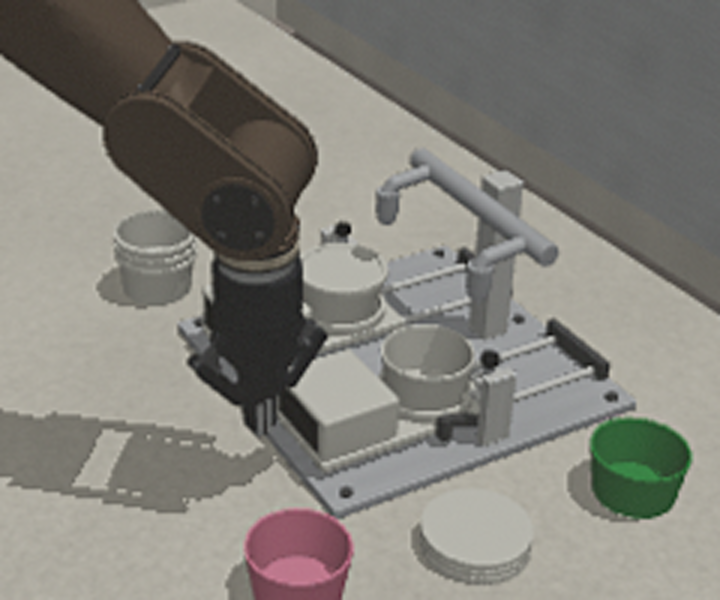

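View pics/wrist2.png

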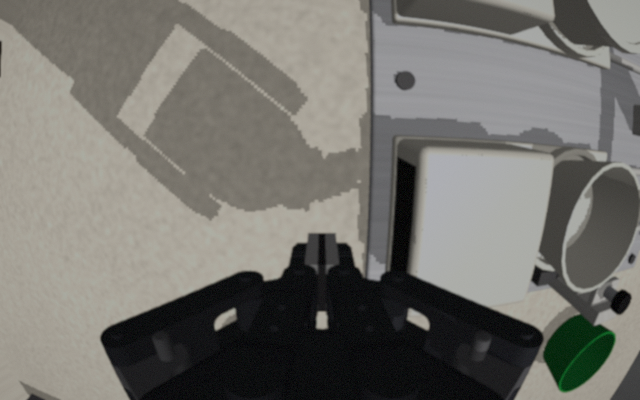

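```bash
python3 - <<'E'
from h import *
s=ctrl.get_state(); print(s['time'],s['qpos'].round(3),s['dq'].round(3),s['eef_pos'],s['contact_force'],R.from_quat(s['tcp_rot']).as_matrix().round(3))
E
```

```text
2.65 [-0.754  0.058  2.181  0.004  0.882 -0.706] [-0.002 -0.027 -0.031 -0.003 -0.003 -0.   ] [ 0.41056582 -0.24585167  0.06262914] [ 0.18963039 -0.82541746 -0.01860437] [[ 0.999 -0.05   0.018]
 [-0.05  -0.999 -0.012]
 [ 0.018  0.012 -1.   ]]
```

Call:
send_rows(motion=[0,-0.9,-3,0,0,0,0,0,-0.143,0,0,0,0,-0.143,0,0,0,0,-0.143,0,0,0,0,-0.143,0,0,0,0,-0.143,0,0,0,0,-0.143,0,0,0,0,-0.143,0,0,0,0,-0.143,0,0,0,0,-0.143,0,0,0,0,-0.143,0,0,0,0,-0.143,0])

```text
time: 3.85
eef_pos: [0.4247, -0.2445, 0.1241]
tcp_rot: [0.699, 0.714, 0.004, 0.036]
contact_force: [-0.0, -0.4, 0.5]
opening: -0.001
```

Call:
send_rows(motion=[0,0,0,0,0,0,0,0,0,0])

```text
time: 4.05
eef_pos: [0.4266, -0.2456, 0.1285]
tcp_rot: [0.699, 0.714, 0.004, 0.04]
contact_force: [-0.3, 0.2, -0.3]
opening: 0.001
```

```bash
python3 - <<'E'
from h import *
s=ctrl.get_state(); print(s['time'],s['qpos'].round(3),s['dq'].round(3),s['eef_pos'],s['contact_force'],R.from_quat(s['tcp_rot']).as_matrix().round(3))
E
```

```text
4.05 [-0.731 -0.052  2.15   0.005  0.963 -2.325] [ 0.005 -0.022 -0.014 -0.001  0.007 -0.003] [ 0.42662461 -0.24562749  0.12849742] [-0.27276604  0.23803416 -0.26282638] [[-0.019  0.998  0.063]
 [ 0.998  0.022 -0.051]
 [-0.052  0.062 -0.997]]
```

Call:
send_rows(motion=[0.45,-0.65,2.7,0.068,0,0.45,-0.65,2.7,0,0,0.4,-0.6,2.6,0,0])

```text
time: 4.35
eef_pos: [0.4191, -0.2411, 0.0538]
tcp_rot: [0.727, 0.685, 0.006, 0.05]
contact_force: [0.4, 0.3, -0.3]
opening: 0.005
```

```bash
python3 - <<'E'
from h import *
p,d=cams.read_camera('side'); save('side3.png',cv2.resize(p[130:330,230:470],None,fx=3,fy=3,interpolation=2))
s=ctrl.get_state(); print(s['time'],s['eef_pos'],s['contact_force'],R.from_quat(s['tcp_rot']).as_matrix().round(3))
E
```

```text
4.4 [ 0.41565129 -0.23812016  0.04890935] [-2.84026773  1.03209242 -2.98009404] [[ 0.06   0.996  0.071]
 [ 0.997 -0.056 -0.057]
 [-0.053  0.074 -0.996]]
```

View pics/side3.png

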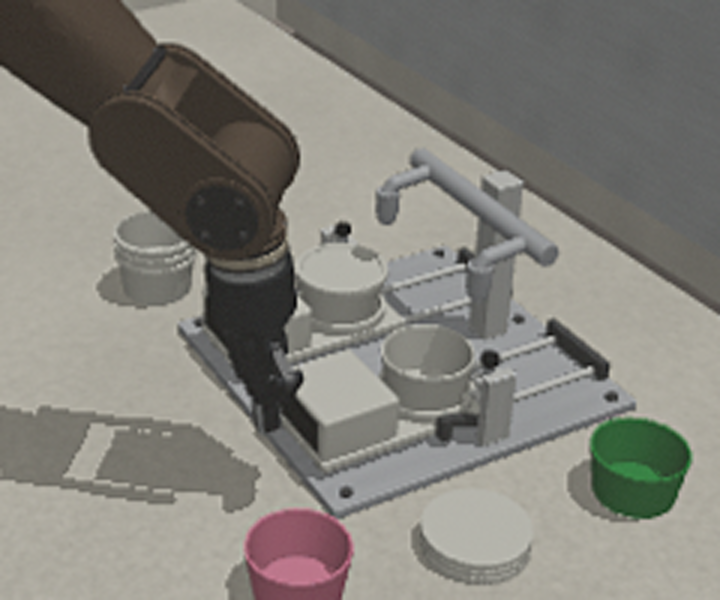

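Call:
send_rows(motion=[0.05,1,0.3,0,0,0.05,1.2,0.3,0,0,0.05,1.2,0.3,0,0,0.05,1.2,0.3,0,0])

```text
time: 4.8
eef_pos: [0.4616, -0.2394, 0.0423]
tcp_rot: [0.727, 0.685, 0.002, 0.039]
contact_force: [-17.5, 0.6, 12.0]
opening: -0.001
```

```bash
python3 - <<'E'
from h import *
p,d=cams.read_camera('side'); save('side4.png',cv2.resize(p[130:330,230:470],None,fx=3,fy=3,interpolation=2))
p,d=cams.read_camera('wrist'); save('wrist4.png',p)
s=ctrl.get_state(); print(s['time'],s['eef_pos'],s['contact_force'],R.from_quat(s['tcp_rot']).as_matrix().round(3))
E
```

```text
4.9 [ 0.4639501  -0.23957021  0.04224887] [-4.808663    0.29793397  2.37936119] [[ 0.062  0.996  0.063]
 [ 0.997 -0.059 -0.055]
 [-0.051  0.066 -0.997]]
```

View pics/side4.png

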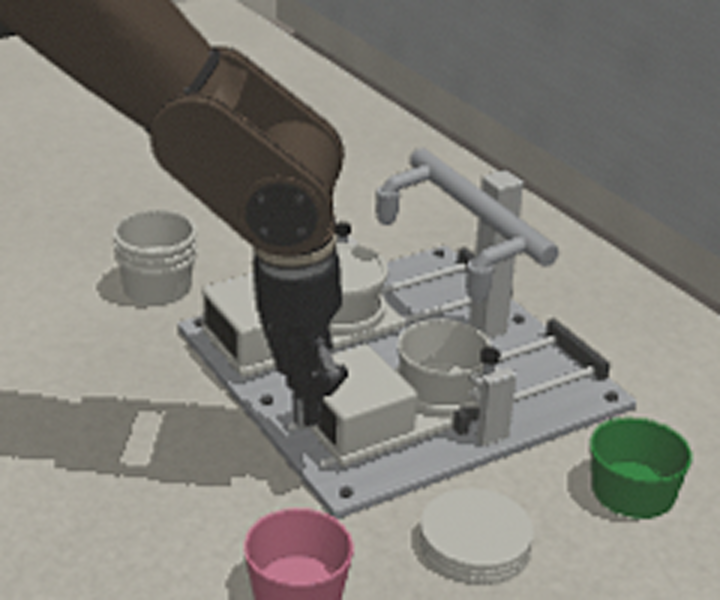

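View pics/wrist4.png

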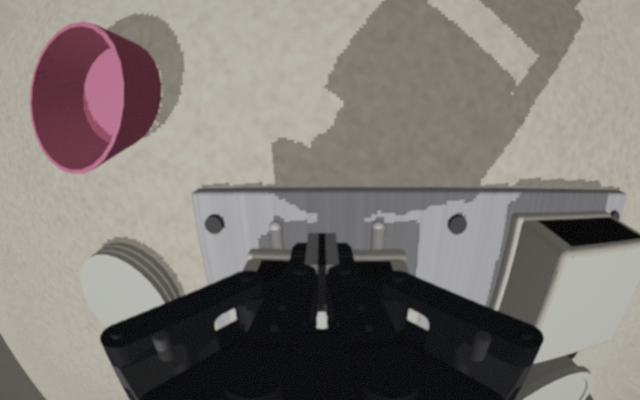

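Call:
send_rows(motion=[0.05,1.2,-0.05,0,0,0.05,1.2,-0.05,0,0,0.05,1.2,-0.05,0,0,0.05,1.2,-0.05,0,0])

```text
time: 5.3
eef_pos: [0.4971, -0.2408, 0.0428]
tcp_rot: [0.724, 0.689, -0.015, 0.021]
contact_force: [-11.8, -3.2, 1.5]
opening: 0.002
```

Call:
send_rows(motion=[0.05,1.2,-0.1,0,0,0.05,1.2,-0.1,0,0,0.05,1.2,-0.1,0,0])

```text
time: 5.6
eef_pos: [0.526, -0.2421, 0.0431]
tcp_rot: [0.723, 0.69, -0.025, 0.01]
contact_force: [-10.6, -2.8, 0.8]
opening: 0.002
```

Call:
send_rows(motion=[0.05,1,-0.1,0,0])

```text
time: 5.7
eef_pos: [0.5339, -0.2424, 0.0432]
tcp_rot: [0.722, 0.691, -0.029, 0.006]
contact_force: [-11.1, -2.7, 0.7]
opening: -0.001
```

Call:
send_rows(motion=[0.05,0.8,-0.1,0,0])

```text
time: 5.8
eef_pos: [0.5356, -0.2424, 0.0434]
tcp_rot: [0.721, 0.692, -0.036, -0.003]
contact_force: [-36.9, -4.3, 17.2]
opening: -0.002
```

Call:
send_rows(motion=[0.05,0.8,-0.1,0,0])

```text
time: 5.9
eef_pos: [0.5347, -0.2424, 0.0437]
tcp_rot: [0.72, 0.693, -0.046, -0.015]
contact_force: [-36.7, -3.5, 18.8]
opening: -0.002
```

```bash
python3 - <<'E'
from h import *
p,d=cams.read_camera('side'); save('side5.png',cv2.resize(p[130:330,230:470],None,fx=3,fy=3,interpolation=2))
W=cloud(d,'side'); m=np.abs(W[...,2]-.076)<.008
m&=(W[...,0]>.45)&(W[...,0]<.70)&(W[...,1]<-.19)&(W[...,1]>-.30)
w=W[m]; print(len(w),np.percentile(w,[2,50,98],axis=0).round(3))
s=ctrl.get_state(); print(s['time'],s['eef_pos'],s['contact_force'],R.from_quat(s['tcp_rot']).as_matrix().round(3))
E
```

```text
564 [[ 0.526 -0.293  0.068]
 [ 0.604 -0.264  0.075]
 [ 0.694 -0.206  0.081]]
5.95 [ 0.53461466 -0.24235723  0.04374214] [-33.47257967  -3.0218614   15.88372151] [[ 0.036  0.995 -0.088]
 [ 0.998 -0.04  -0.042]
 [-0.046 -0.087 -0.995]]
```

View pics/side5.png

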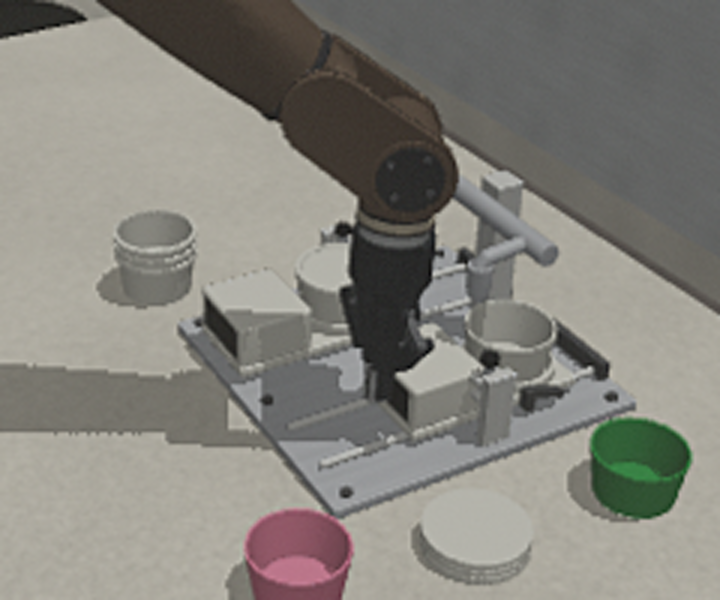

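The carriage is at the far stop: force jumped to 37 N and it stopped advancing. I'll let go by pulling straight back quickly.

Call:
send_rows(motion=[0,-5,0,0,0,0,-5,0,0,0,0,-1,0,0,0,0,0,-3,0,0,0,0,-4,0,0,0,0,-4,0,0,0,0,-2,0,0])

```text
time: 6.65
eef_pos: [0.4505, -0.2348, 0.1915]
tcp_rot: [0.721, 0.691, -0.047, -0.012]
contact_force: [0.2, 0.3, -0.4]
opening: -0.002
```

```bash
python3 - <<'E'
from h import *
s=ctrl.get_state(); print(s['time'],s['eef_pos'],s['contact_force'])
p,d=cams.read_camera('side'); save('side6.png',cv2.resize(p[130:330,230:470],None,fx=3,fy=3,interpolation=2))
W=cloud(d,'side'); m=np.abs(W[...,2]-.076)<.008
for nm,a,b in [('R',-.30,-.19),('L',-.14,-.03)]:
    k=m&(W[...,0]>.44)&(W[...,0]<.592)&(W[...,1]<b)&(W[...,1]>a)
    w=W[k]; print(nm,len(w),np.percentile(w[:,0],[1,50,99]).round(3) if len(w) else 0)
p,d=cams.read_camera('scene'); save('scene6.png',cv2.resize(p[150:290,180:380],None,fx=3.8,fy=3.8,interpolation=2))
E
```

```text
6.65 [ 0.45046348 -0.23480154  0.19153466] [ 0.24825102  0.31124017 -0.36559853]
R 622 [0.505 0.542 0.584]
L 664 [0.457 0.508 0.591]
```

View pics/side6.png

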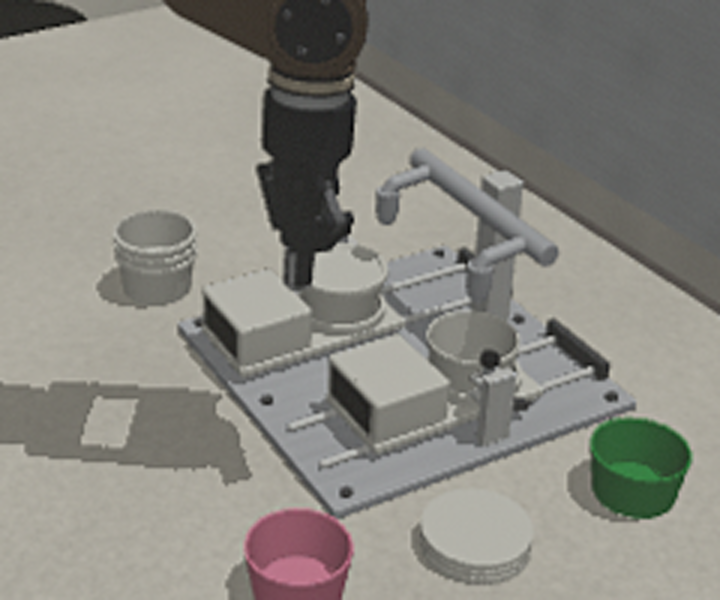

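View pics/scene6.png

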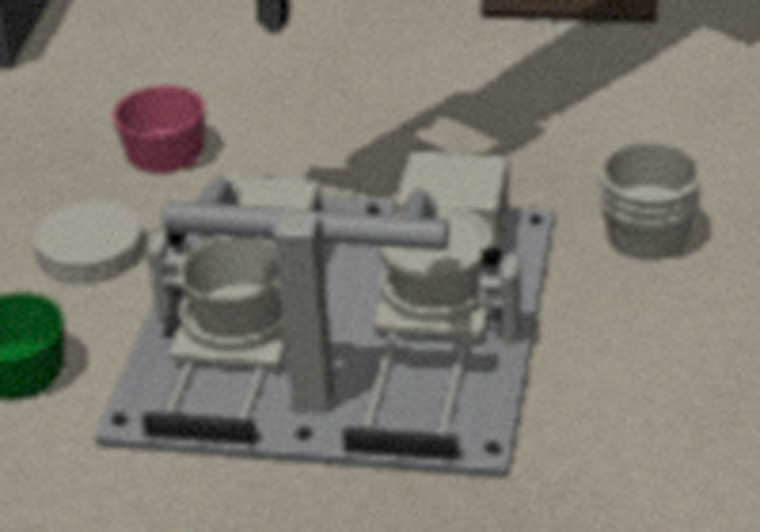

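The right carriage's face is at x = 0.505, which is 55 mm from its start, so it has latched. In the side view the tub stands upright under the spout at about (472,345). The left carriage and the bystanders haven't moved.

```bash
python3 - <<'E'
from h import *
print(workorder.sign_off(), ctrl.get_state()['time'])
E
```

```text
the job is handed in; nothing more can be done
the job is handed in; nothing more can be done
```

The right carriage, which carries the open tub, is latched with the tub under the spout, and the job is handed in. I pushed it to its far stop with the shut fingers, where it stopped advancing and the force rose from 11 N to about 37 N. Then I pulled straight back so its spring returned it to the pin.

- **Latch:** the push face measured x ≈ 0.505 m against 0.450 m at the start. That is 55 mm of travel, which matches the latched position.
- **Tubs and surroundings:** in the pictures the open tub stands upright in its nest. The left carriage with the capped tub, the tub stack, the lid stack and the pink and green tubs look unmoved.
- **Arm:** it was clear of everything at 0.19 m height, with contact force near zero, at 6.65 s.
- **Imperfections:** the tool tilted by up to about 5° during the push. An upward force of up to about 19 N also showed at the far stop. I took this as friction on the push face and did not check whether a finger linkage rested on the block.

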